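# Start the clamp screw of a pipe vise in its threaded boss

### The job

The clamp screw of the small pipe vise stands loose in the threaded boss on top of the yoke. Start it by feel: take it by the hexagon head, turn it backward (anticlockwise seen from above) until you feel it drop off the start of the thread, and from right there turn it one full turn forward (clockwise). Finish while holding: keep the head gripped, with the screw upright and still, and leave the copper tube, the tommy bar, the spanner and the tin where they lie.

Things in the scene. Friction and masses are not known exactly. Their poses are not given: they have to be found in the camera images.
- screw_head (a point): Centre (half-way up, on the axis) of the hexagon head of the loose steel clamp screw: the part to grip. 36 mm across flats, 41.6 across corners, 24 high; flats' normals lie at the point's x axis and every 60 degrees; z is the screw's axis, up. Screw 124 mm long, 0.6 to 0.85 kg. At the start the head's centre is about 57 mm above the boss's top.
- screw_mark (a point): Dark punch mark on top of the head, 13.5 mm from the axis on the head's x axis, 13 mm above the head's centre: shows the turn.
- screw_lead (a point): Lower end of the screw's thread (on its axis, 67 mm below the head's centre), hidden in the boss. Greased thread, 30 mm, right-hand, pitch 6 mm; it only rests on the boss's thread. Turned backward it climbs by the pitch; after an unknown 75 to 135 degrees it comes off the thread's start and can drop 6 mm. A firm grip carries it: let it or press it down to feel the drop.
- screw_nose (a point): Lower end of the screw, on its axis: plain nose, 23 mm thick, 45 mm long below the thread, guided in the boss with about 0.5 mm of play all round. Once started the screw sinks 6 mm a turn with about 1 mm of up-and-down play, and turns easily (under 0.3 N m). Press it with no more than some 10 N.
- nut: Bronze nut bush in the vise's boss (53 mm wide), fixed. Origin: centre of the boss's top, on the screw's axis, 160 mm above the bench; z up. Its thread's start is not visible.
- vise: Small dark blue yoke pipe vise, bolted to the bench, 120 x 200 mm at the base (x, y). Origin: centre of the base's underside; the boss stands over it. The yoke's legs stand at its +y and -y sides, 154 mm over their outsides, up to 146 mm high; x is the way the clamped tube runs.
- tube: Copper tube, 22 mm outside, 260 mm long, lying loose in the vise's V jaw under the yoke, along its own x; origin at its centre, 58 mm above the bench. Leave it.
- bar: Steel tommy bar, 12 mm thick, 190 mm long along its x, lying on the bench; origin under its middle. Leave it.
- spanner: Steel spanner lying on the bench along its x. Leave it.
- tin: Small tin of grease, 68 mm wide and 75 mm high, standing on the bench; origin under its centre. Leave it.
Things that resemble listed ones, but are neither listed nor needed, are in the scene too. Of the things that look like the part that bears screw_head, the smallest one is meant.

How it is judged:
On the way, in this order (a step that is already met when the one before it is completed fails the run):
1. the screw has been turned backward, riding up on the thread, to the crest where the thread begins (x of screw_mark in the frame of nut above 0.009 m and z of screw_head in the frame of nut between 0.057 and 0.063 m), for 0.05 s.
2. it has dropped off the thread's start, no more than a quarter turn past it (x of screw_mark in the frame of nut above 0 m and z of screw_head in the frame of nut between 0.0515 and 0.055 m), for 0.1 s.
At the end, for the whole second after the job is handed in: The screw is engaged one turn past the thread's start (within about 80 degrees, head's centre 45 to 50 mm above the boss's top), upright within 3 degrees, within 4 mm of the boss's axis, still, and the fingers press on it with more than 4 N (x of screw_mark in the frame of nut above 0.0023 m and z of screw_head in the frame of nut between 0.0448 and 0.05 m and horizontal distance between screw_head and nut below 0.004 m and angle between screw_head's own z axis and vertical below 0.06 rad and contact force between the fingers and screw above 4 N and angular speed of screw below 0.15 rad/s); the arm keeps its last pose, push and grip.
It fails at once if the screw is turned forward before the drop, or nearly half a turn on backward past it (x of screw_mark in the frame of nut below -0.0125 m and z of screw_head in the frame of nut above 0.0535 m).
It fails at once if the tube, bar, spanner or tin is moved more than 30 mm (distance of any of tube, bar, spanner, tin from where it was at the start of the episode above 0.03 m).
It also fails if it takes over 72 s, if anything falls off the work surface, if the arm or the gripper's body presses on something with over 40 N, if the wrist force passes 120 N, or if a joint passes its speed limit or range.

### The arm

A 6-joint arm with a two-finger parallel gripper is mounted at the origin on the work surface. World frame = base frame: x ahead of the robot, y to its left, z up, the work surface at z = 0. Lengths are in m, angles in rad, forces in N, time in s.
With the tool pointing down it reaches from about 0.325 to 0.775 m from the base axis. Payload 5.5 kg.
Tool frame: the origin (TCP) lies midway between the tips of the shut fingers; the grasp point (between the pads) lies 19 mm behind it; z points along the fingers, y is the line along which they close (so a half turn about z gives the same grasp; the last joint's range is limited). The gripper opens to 85 mm and grips with 20 to 120 N. Pads are 22 mm wide; open, the fingers measure 114 mm over their backs; the gripper's body (76 mm by 85 mm) begins 54 mm behind the grasp point. The pads swing forward as they close: fully open they stand 13 mm farther back than shut.
Start: joints at [1.184, 0.091, 1.231, -0, 1.82, -0.057], TCP at [0.194, 0.568, 0.231] pointing down, gripper open.
Joint ranges: [-2.87, 2.87], [-0.86, 2.18], [0.17, 2.46], [-1.51, 4.65], [0.06, 2.69], [-2.65, 2.65]. Speed limits (rad/s): [2.57, 2.57, 3.01, 3.14, 3.14, 3.14].

### API

Orientations are given as a unit quaternion [w, x, y, z].
In Python, from rig import manip gives the robot as it stands.
- The arm moves only by the shell command python3 -m inch 'ROWS' [FORCE]. ROWS is JSON, one flat list of numbers, 5 for each row, row after row: the opening, from 0 (shut) to 1 (fully open), then the shift along the tool's x, y, z in m, then the turn about the tool's z in rad. In form: [fingers, dx, dy, dz, spin, fingers, dx, dy, dz, spin, ...]. A call has 1 to 10 rows; each row is the pose to reach, as a shift and turn from the pose commanded when the call began, along the tool's axes at that moment; what a row does not reach only later rows make up. A row lasts 1/12 s, in which the tool goes at most 41.7 mm and 7.16 degrees, less where a joint would pass 70% of its speed; a pose out of reach is approached as far as the arm can. A call with a gripper value outside its range is refused whole. The fingers move at their own pace and stop on an object; FORCE is the grip in N (left out, the last holds). Time passes only in rows, so rows that repeat a pose let the fingers close. It gives the time, the measured TCP pose, the force, the opening and the grip force at its end, in the units of the state.
- manip.state(): the state, without advancing time (a new reading comes with each control period).
- manip.camera(name): name is "side" or "top" or "wrist"; returns a dict with "image" (400x640x3 uint8, red, green, blue), "range_z" (400x640 float32, m along the optical axis (not along the pixel's ray), 0 where there is no reading), "vfov" (degrees; the focal length in pixels is half the picture's height over the tangent of half this angle, whatever the lens; pixels are square), "cx", "cy" (the principal point, pixels), "k1" (the pictures are not rectified: a ray, as slopes to the right and down, at radius r is drawn at 1 + k1 r^2 times it, then the intrinsics apply), "view" (4x4, takes a point from world to camera coordinates). Camera axes: x right, y down, z forward; pixel columns grow to the right and rows downward; lengths in m; the calibration is good to about 2 mm. A picture is of the moment at which its call begins.
- manip.sign_off(): hands the job in; it is judged then, once.
The state is a dict: "time": time; "joint_positions": joint angles; "qvel": joint speeds; "joint_efforts": joint torques, N m; "ee_pos": TCP position; "ee_rot": TCP orientation; "wrist_force": force on the tool from outside, world axes, zero at the start; "wrist_torque": the same for the moment, N m; "gripper_width": opening from 0.0 (shut) to 1.0 (fully open); "grasp_force": force on a finger pad.
Only numpy, scipy, OpenCV 4.12 (cv2) and the standard library are available. Lean on these libraries where they do the work, as an engineer would, in place of code of your own. Each camera call takes 0.05 s, during which the arm holds its last target. There are 200 camera calls.

## Working session

There is one attempt and no reset: what is moved stays moved. The work goes in short steps, Python scripts to look and compute and a shell command to move; the robot and the scene stay as the last step left them, time stands still between calls to the robot, and variables do not carry over. Pictures are saved under pics/ and viewed, at most 10 in all, crops included, and the job is handed in when it is done.

```bash
mkdir -p pics; ls; cat > h.py <<'E'
import numpy as np, cv2
from rig import manip
def snap(n,save=None):
    c=manip.camera(n); c['view']=np.array(c['view'])
    np.savez(f'pics/{save or n}.npz',**c)
    cv2.imwrite(f'pics/{save or n}.png',c['image'][:,:,::-1]); return c
def K(c):
    f=200/np.tan(np.radians(float(c['vfov']))/2)
    return np.array([[f,0,float(c['cx'])],[0,f,float(c['cy'])],[0,0,1]]),np.array([float(c['k1']),0,0,0,0])
def world(c,u,v,d=None,z=None):
    k,D=K(c); s=cv2.undistortPoints(np.array([[[u,v]]],float),k,D)[0,0]
    V=np.linalg.inv(c['view']); r=np.array([s[0],s[1],1.])
    if z is not None:
        o=V[:3,3]; w=V[:3,:3]@r; return o+w*(z-o[2])/w[2]
    if d is None: d=float(c['range_z'][int(round(v)),int(round(u))])
    return V[:3,:3]@(r*d)+V[:3,3]
def cloud(c):
    k,D=K(c); vv,uu=np.mgrid[0:400,0:640]
    s=cv2.undistortPoints(np.stack([uu,vv],-1).reshape(-1,1,2).astype(float),k,D).reshape(400,640,2)
    p=np.dstack([s,np.ones((400,640))])*c['range_z'][...,None]
    V=np.linalg.inv(c['view']); P=p@V[:3,:3].T+V[:3,3]; P[c['range_z']==0]=np.nan; return P
E
python3 - <<'E'
from h import *
cs=[snap(n) for n in("top","side","wrist")]
print(manip.state())
for c in cs: print(c['vfov'],c['k1'],np.linalg.inv(c['view'])[:3].round(3).tolist())
E
```

```text
pics
{'time': 0.15, 'joint_positions': array([ 1.18431420e+00,  9.17123605e-02,  1.23162418e+00,  8.96711529e-06,
        1.81979454e+00, -5.67237740e-02]), 'qvel': array([ 0.0002677 , -0.00184215, -0.00305776,  0.00082917,  0.00112173,
        0.00109723]), 'joint_efforts': array([ 4.66612692e-04, -4.59373248e+01, -4.18526495e+01, -1.74798083e-04,
        9.61526879e-03,  4.53843836e-05]), 'ee_pos': array([0.19422035, 0.56746991, 0.23038635]), 'ee_rot': array([-1.73308059e-04,  1.64132010e-01,  9.86438083e-01, -7.49448012e-04]), 'wrist_force': array([ 0.51961396,  0.01241723, -0.06644714]), 'wrist_torque': array([ 0.02069511,  0.01527362, -0.05063088]), 'grasp_force': 0.0, 'gripper_width': 1.0031757844694762}
57.97295785939003 0.006758015160217102 [[-0.011, -0.993, 0.119, 0.433], [-1.0, 0.013, 0.018, -0.069], [-0.02, -0.118, -0.993, 1.073]]
45.19122734601109 -0.017608202352763273 [[-0.853, -0.387, 0.351, -0.038], [-0.522, 0.633, -0.571, 0.831], [-0.002, -0.671, -0.742, 1.345]]
70.2760045245684 -0.025953972902489655 [[0.323, 0.905, 0.277, 0.124], [0.946, -0.309, -0.095, 0.592], [-0.001, 0.293, -0.956, 0.372]]
```

View pics/top.png

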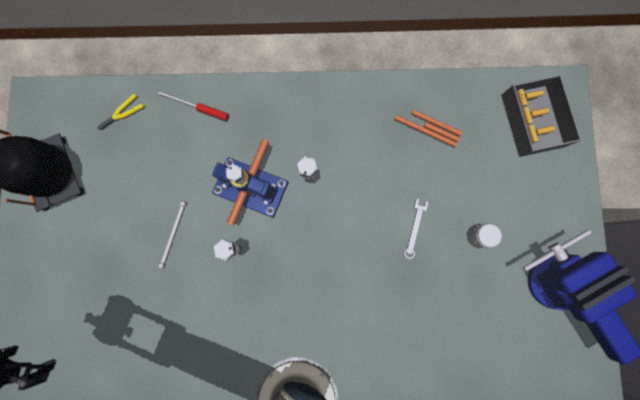

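View pics/side.png

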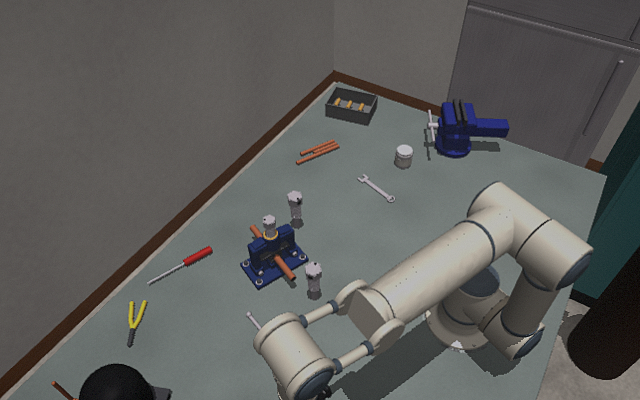

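The top picture shows the vise at about (250,187) with the screw's head at (234,173). Two larger look-alikes stand at (307,166) and (225,249). The side picture shows the head at (269,220). Next I'll enlarge the head in both pictures.

```bash
python3 - <<'E'
from h import *
t=dict(np.load('pics/top.npz')); s=dict(np.load('pics/side.npz'))
a=cv2.resize(t['image'][140:230,195:315],None,fx=6.6,fy=6.6,interpolation=cv2.INTER_CUBIC)[:,:790]
cv2.imwrite('pics/tc.png',a[:,:,::-1])
a=cv2.resize(s['image'][205:295,230:330],None,fx=6.6,fy=6.6,interpolation=cv2.INTER_CUBIC)[:590]
cv2.imwrite('pics/sc.png',a[:,:,::-1])
for n,c in(('t',t),('s',s)):
    P=cloud(c); 
    m=(P[...,2]>.215)&(P[...,2]<.26)&(np.hypot(P[...,0]-.63,P[...,1]-.13)<.12)
    q=P[m]; print(n,len(q),np.median(q,0),q.min(0),q.max(0))
    h=q[q[:,2]>.226]; print(len(h),h.mean(0),(h.min(0)+h.max(0))/2,np.median(h[:,2]))
    b=P[(P[...,2]>.152)&(P[...,2]<.168)&(np.hypot(P[...,0]-.63,P[...,1]-.13)<.12)]; print('boss',len(b),b.mean(0),b.min(0),b.max(0))
    y=P[(P[...,2]>.13)&(P[...,2]<.15)&(np.hypot(P[...,0]-.63,P[...,1]-.13)<.14)]; print('yoke',len(y),cv2.minAreaRect(y[:,:2].astype(np.float32)))
E
```

```text
t 217 [0.60552669 0.13084748 0.22924887] [0.5874351  0.11368285 0.21501578] [0.62676307 0.15022555 0.23479941]
198 [0.60718871 0.13188219 0.22944111] [0.60725977 0.13201743 0.23048241] 0.2293415487976621
boss 343 [0.60198444 0.12551968 0.15722016] [0.57246152 0.07024256 0.15207252] [0.63985616 0.19605887 0.16782785]
yoke 299 ((0.605475664138794, 0.1349753439426422), (0.15316718816757202, 0.048136912286281586), 68.51032257080078)
s 140 [0.60271902 0.1364061  0.23009575] [0.58563552 0.11384919 0.21539237] [0.62669828 0.15419107 0.23710841]
104 [0.60542959 0.13445065 0.23104983] [0.6061669  0.13402013 0.23168437] 0.23119671511577378
boss 303 [0.60334855 0.13938556 0.15822784] [0.56748805 0.07409987 0.15216463] [0.64190573 0.19780142 0.16790135]
yoke 278 ((0.6017904877662659, 0.1382972002029419), (0.15426161885261536, 0.046827223151922226), 68.32792663574219)
```

View pics/tc.png

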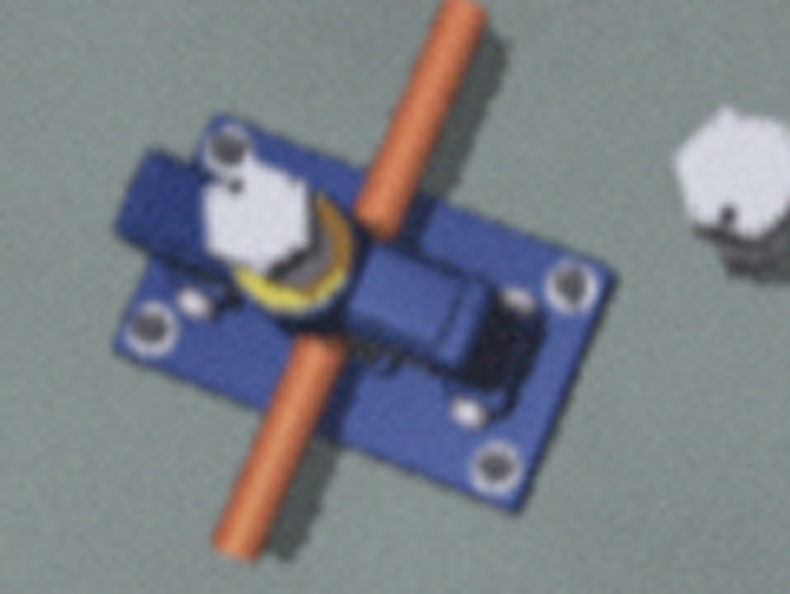

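View pics/sc.png

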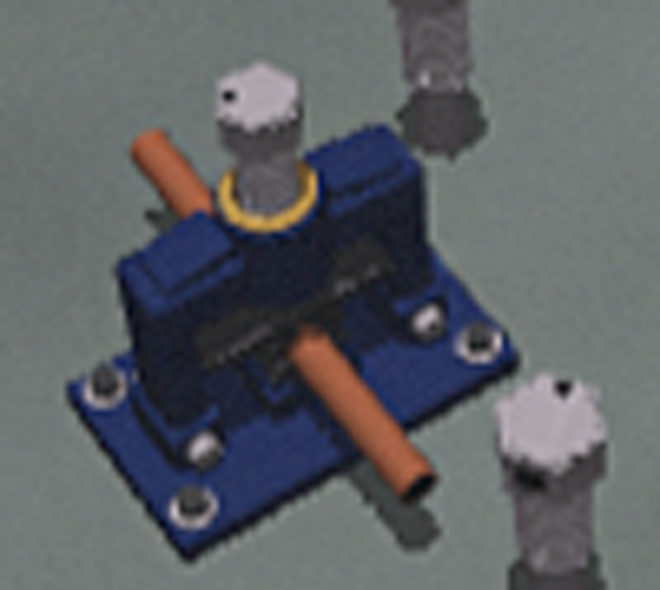

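```bash
python3 - <<'E'
from h import *
t=dict(np.load('pics/top.npz')); s=dict(np.load('pics/side.npz'))
g=lambda x,y,ox,oy:(ox+(x+.5)/6.6-.5,oy+(y+.5)/6.6-.5)
for n,c,m,h in(('t',t,g(236,185,195,140),g(258,213,195,140)),('s',s,g(228,96,230,205),g(259,96,230,205))):
    a=world(c,*m,z=.230); b=world(c,*h,z=.229); d=a-b
    print(n,a,b,np.degrees(np.arctan2(d[1],d[0])),np.hypot(*d[:2]))
for n,u,v in(('t',307,166),('t',225,249)):
    print(world(t,u,v))
E
```

```text
t [0.61832115 0.13961027 0.23      ] [0.60810001 0.13171044 0.229     ] 37.700111260170445 0.012918164220102177
s [0.61987746 0.13763325 0.23      ] [0.60831529 0.12958348 0.229     ] 34.84626346049304 0.014088375750747506
[ 0.63499581 -0.04149252  0.15958154]
[0.42504102 0.16744968 0.1588964 ]
```

```bash
python3 -m inch '[1,-0.03,-0.015,-0.06,0,1,-0.07,-0.035,-0.09,0,1,-0.105,-0.055,-0.09,0,1,-0.14,-0.073,-0.09,0,1,-0.175,-0.091,-0.09,0,1,-0.21,-0.11,-0.09,0,1,-0.245,-0.128,-0.09,0,1,-0.266,-0.139,-0.09,0,1,-0.266,-0.139,-0.09,0]' && python3 -m inch '[1,-0.035,-0.018,0,0.1,1,-0.07,-0.036,0,0.2,1,-0.105,-0.055,0,0.3,1,-0.14,-0.073,0,0.4,1,-0.175,-0.091,0,0.5,1,-0.21,-0.11,0,0.6,1,-0.245,-0.128,0,0.7,1,-0.266,-0.139,0,0.8,1,-0.266,-0.139,0,0.8]' && python3 -m inch '[1,0,0,0,0.12,1,0,0,0,0.24,1,0,0,0,0.36,1,0,0,0,0.48,1,0,0,0,0.6,1,0,0,0,0.72,1,0,0,0,0.85,1,0,0,0,0.85,1,0,0,0,0.85]'
python3 - <<'E'
from h import *
c=snap('wrist','w2'); s=manip.state(); print(s['joint_positions'],s['ee_pos'],s['ee_rot'])
P=cloud(c); q=P[(P[...,2]>.222)&(P[...,2]<.24)&(np.hypot(P[...,0]-.607,P[...,1]-.131)<.04)]
print(len(q),q.mean(0),(q.min(0)+q.max(0))/2,np.median(q[:,2]))
E
```

```text
time: 0.9
ee_pos: [0.405, 0.3451, 0.3208]
ee_rot: [0.001, 0.168, 0.986, -0.001]
wrist_force: [-0.3, -0.7, -0.4]
gripper_width: 0.998
grasp_force: 0.0
time: 1.65
ee_pos: [0.61, 0.1286, 0.3188]
ee_rot: [-0.001, 0.54, 0.842, -0.002]
wrist_force: [-0.3, 0.7, -0.5]
gripper_width: 1.003
grasp_force: 0.0
time: 2.4
ee_pos: [0.6072, 0.1332, 0.3212]
ee_rot: [-0.0, 0.835, 0.551, -0.0]
wrist_force: [0.1, -0.1, -0.2]
gripper_width: 0.999
grasp_force: 0.0
[1.60923638e-01 1.92581245e-01 9.58727670e-01 1.60994370e-04
 1.99056927e+00 5.64855163e-01] [0.60728301 0.13307439 0.32118616] [-1.25589284e-04  8.34558610e-01  5.50919142e-01 -1.00066184e-04]
1495 [0.60759436 0.13460401 0.22918055] [0.60717571 0.13359581 0.22693076] 0.2293650614463786
```

View pics/w2.png

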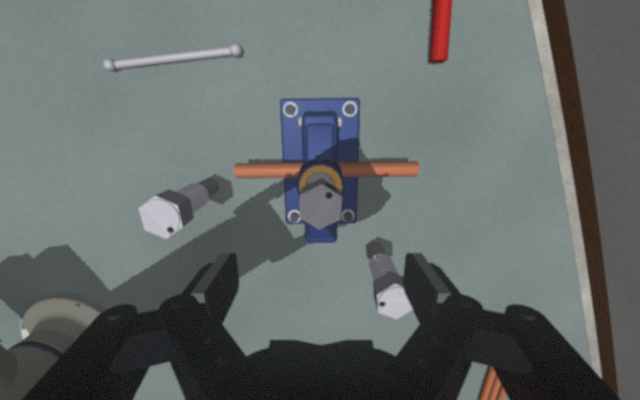

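The wrist picture shows the head at about (321,203) with its mark at about (329,196), centred between the fingers. I'll enlarge it to read the angle.

```bash
python3 - <<'E'
from h import *
c=dict(np.load('pics/w2.npz'))
a=cv2.resize(c['image'][160:245,265:375],None,fx=7,fy=7,interpolation=cv2.INTER_CUBIC)
cv2.imwrite('pics/wc.png',a[:,:,::-1])
E
```

```text
(no output)
```

View pics/wc.png

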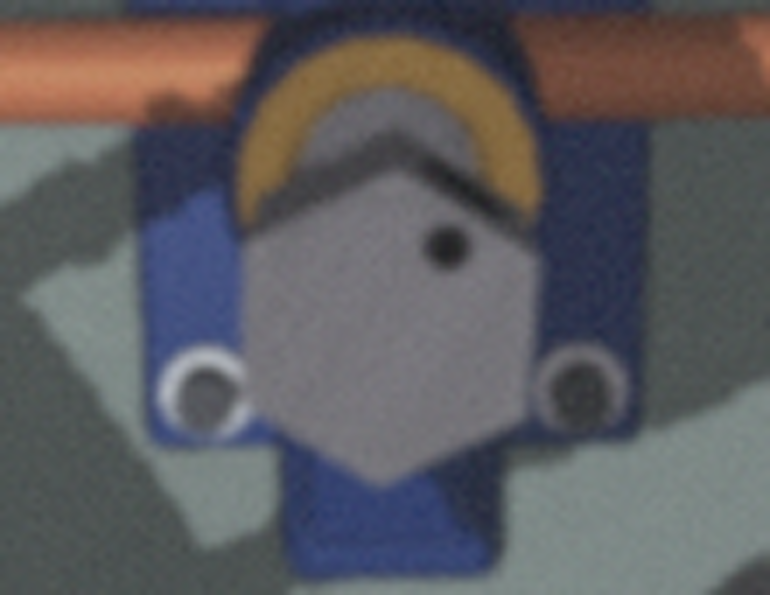

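The crop shows the hexagon's corners at (400,168), (540,245), (530,408), (380,487), (245,400) and (243,235), with the mark at (447,246).

```bash
python3 - <<'E'
from h import *
c=dict(np.load('pics/w2.npz'))
g=lambda x,y:(265+(x+.5)/7-.5,160+(y+.5)/7-.5)
C=np.array([world(c,*g(*p),z=.2293) for p in((400,168),(540,245),(530,408),(380,487),(245,400),(243,235))])
ctr=(C[:3]+C[3:]).mean(0)/2; d=C-ctr; a=np.degrees(np.arctan2(d[:,1],d[:,0])); print(ctr,a,np.hypot(d[:,0],d[:,1]))
m=world(c,*g(447,246),z=.2303)-ctr; print('mark',np.degrees(np.arctan2(m[1],m[0])),np.hypot(*m[:2]))
print('flat', np.degrees(np.angle(np.exp(1j*np.radians((a-30)*6)).mean()))/6)
# tube direction
t=[world(c,u,v,z=.069) for u,v in((237,171),(417,170))]; e=t[1]-t[0]; print(np.degrees(np.arctan2(e[1],e[0])),np.mean(t,0))
E
```

```text
[0.60780987 0.13406559 0.2293    ] [  63.27042201    6.27423575  -54.66883358 -116.40895575 -174.86722589
  123.8687758 ] [0.01996504 0.02103132 0.02057063 0.02140595 0.02049134 0.02126574]
mark 33.241290896481814 0.012573207306947934
flat -25.422518272928034
-22.79542991879491 [0.61714511 0.13222282 0.069     ]
```

```bash
python3 -m inch '[1,0.0007,0,0.03,0.04,1,0.0007,0,0.06,0.04,1,0.0007,0,0.09,0.04,1,0.0007,0,0.11,0.04,1,0.0007,0,0.126,0.04,1,0.0007,0,0.126,0.04,0.6,0.0007,0,0.126,0.04,0.6,0.0007,0,0.126,0.04]' 30 && python3 -m inch '[0.3,0,0,0,0,0.3,0,0,0,0,0.3,0,0,0,0,0.3,0,0,0,0,0.3,0,0,0,0]' && python3 - <<'E'
from h import *
c=snap('wrist','w3'); s=manip.state(); print({k:np.round(v,4) for k,v in s.items()})
E
```

```text
time: 3.12
ee_pos: [0.6083, 0.1332, 0.197]
ee_rot: [0.0, 0.846, 0.533, 0.001]
wrist_force: [-0.2, 0.5, 1.8]
gripper_width: 0.746
grasp_force: 0.0
time: 3.53
ee_pos: [0.6081, 0.1335, 0.1974]
ee_rot: [0.0, 0.847, 0.532, 0.001]
wrist_force: [-2.8, 0.3, 6.0]
gripper_width: 0.414
grasp_force: 30.5
{'time': np.float64(3.5833), 'joint_positions': array([1.6110e-01, 1.4560e-01, 1.2319e+00, 7.0000e-04, 1.7616e+00,
       6.0950e-01]), 'qvel': array([ 0.0036, -0.0002, -0.0022, -0.0007, -0.0011, -0.0016]), 'joint_efforts': array([-1.22780e+00, -4.46647e+01, -3.93606e+01, -6.37200e-01,
       -8.22600e-01, -1.47000e-02]), 'ee_pos': array([0.6081, 0.1335, 0.1974]), 'ee_rot': array([2.000e-04, 8.466e-01, 5.322e-01, 1.300e-03]), 'wrist_force': array([-2.6042,  1.5218,  5.3884]), 'wrist_torque': array([ 0.3041,  0.5002, -0.0324]), 'grasp_force': np.float64(30.5347), 'gripper_width': np.float64(0.4161)}
```

View pics/w3.png

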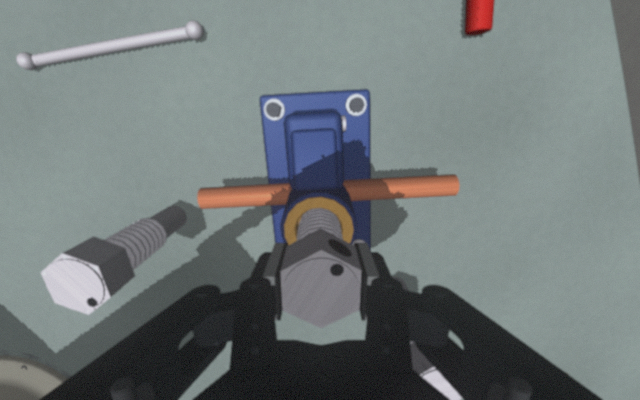

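The head is gripped squarely between the pads at about (320,285), with the mark at (337,270). Now I'll turn it backward in stages, pressing lightly.

```bash
python3 -m inch '[0.3,0,0,0,-0.06,0.3,0,0,0,-0.12,0.3,0,0,0,-0.18,0.3,0,0,0,-0.24,0.3,0,0,0,-0.3,0.3,0,0,0,-0.36,0.3,0,0,-0.0003,-0.42,0.3,0,0,-0.0003,-0.48,0.3,0,0,-0.0005,-0.54,0.3,0,0,-0.0005,-0.6]'; python3 -m inch '[0.3,0,0,0,-0.06,0.3,0,0,0,-0.12,0.3,0,0,0,-0.18,0.3,0,0,0,-0.24,0.3,0,0,0,-0.3,0.3,0,0,0,-0.36,0.3,0,0,-0.0003,-0.42,0.3,0,0,-0.0003,-0.48,0.3,0,0,-0.0005,-0.54,0.3,0,0,-0.0005,-0.6]'
```

```text
time: 4.42
ee_pos: [0.6086, 0.1338, 0.1979]
ee_rot: [0.001, 0.65, 0.76, 0.002]
wrist_force: [-1.0, 2.8, 5.4]
gripper_width: 0.415
grasp_force: 29.8
time: 5.25
ee_pos: [0.609, 0.1344, 0.1983]
ee_rot: [0.002, 0.397, 0.918, 0.002]
wrist_force: [1.2, 4.9, 3.5]
gripper_width: 0.419
grasp_force: 29.7
```

```bash
python3 -m inch '[0.3,0.0005,0.0005,0,0,0.3,0.001,0.001,0,-0.05,0.3,0.001,0.001,0,-0.1,0.3,0.001,0.001,0,-0.15,0.3,0.001,0.001,0,-0.2,0.3,0.001,0.001,0,-0.25,0.3,0.001,0.001,0,-0.3,0.3,0.001,0.001,0,-0.35,0.3,0.001,0.001,0,-0.4,0.3,0.001,0.001,0,-0.45]'; python3 -m inch '[0.3,0,0,0,-0.05,0.3,0,0,0,-0.1,0.3,0,0,0,-0.15,0.3,0,0,0,-0.2,0.3,0,0,0,-0.2]'
```

```text
time: 6.08
ee_pos: [0.6082, 0.1352, 0.195]
ee_rot: [-0.0, 0.183, 0.983, 0.001]
wrist_force: [2.2, 3.6, -6.3]
gripper_width: 0.412
grasp_force: 31.3
time: 6.5
ee_pos: [0.6079, 0.1351, 0.1939]
ee_rot: [-0.001, 0.084, 0.996, 0.0]
wrist_force: [2.7, 4.4, -7.4]
gripper_width: 0.419
grasp_force: 31.6
```

It dropped between 69° and 94° of turn: the wrist force went from +5 N to -7 N, so the hand now carries the screw. I'll lower it until it seats.

```bash
python3 -m inch '[0.3,0,0,0.0005,0,0.3,0,0,0.001,0,0.3,0,0,0.0015,0,0.3,0,0,0.0015,0]'; python3 -m inch '[0.3,0,0,0.0005,0,0.3,0,0,0.001,0,0.3,0,0,0.0015,0,0.3,0,0,0.0015,0]'; python3 -m inch '[0.3,0,0,0.0005,0,0.3,0,0,0.001,0,0.3,0,0,0.001,0,0.3,0,0,0.001,0]'
```

```text
time: 6.83
ee_pos: [0.6079, 0.1351, 0.1938]
ee_rot: [-0.0, 0.086, 0.996, 0.0]
wrist_force: [2.1, 4.7, -7.3]
gripper_width: 0.422
grasp_force: 31.6
time: 7.17
ee_pos: [0.608, 0.1351, 0.1937]
ee_rot: [0.0, 0.085, 0.996, 0.001]
wrist_force: [1.8, 5.8, -2.3]
gripper_width: 0.419
grasp_force: 32.1
time: 7.5
ee_pos: [0.608, 0.135, 0.1936]
ee_rot: [0.001, 0.085, 0.996, 0.001]
wrist_force: [0.9, 5.0, 0.6]
gripper_width: 0.416
grasp_force: 32.6
```

```bash
python3 - <<'E'
from h import *
snap('wrist','w4'); snap('side','s4'); snap('top','t4')
for n in('w3','w4','side','s4','top','t4'):
    c=dict(np.load(f'pics/{n}.npz')); P=cloud(c)
    r=np.hypot(P[...,0]-.608,P[...,1]-.134)
    h=P[(r<.016)&(P[...,2]>.21)&(P[...,2]<.236)]
    b=P[(r<.03)&(P[...,2]>.15)&(P[...,2]<.166)]
    print(n,len(h),h[:,:2].mean(0) if len(h) else 0,np.median(h[:,2]) if len(h) else 0,len(b),np.median(b[:,2]) if len(b) else 0)
c=dict(np.load('pics/w4.npz'))
cv2.imwrite('pics/w4c.png',cv2.resize(c['image'][190:340,230:410],None,fx=4,fy=4,interpolation=cv2.INTER_CUBIC)[:,:,::-1])
E
```

```text
w3 3419 [0.60819064 0.13456503] 0.2295663352768834 2477 0.16058725854659023
w4 3438 [0.60736264 0.1340025 ] 0.2256686602289055 2708 0.1604251870808899
side 70 [0.6076365  0.13492286] 0.23083840008371848 136 0.16004817778219627
s4 47 [0.60436535 0.1324925 ] 0.22751339586120345 134 0.1603417026021806
top 141 [0.6076557  0.13389188] 0.22952973658050113 168 0.16049229041764074
t4 1 [0.5943622 0.1274452] 0.2223875889830197 88 0.1598171145150611
```

View pics/w4c.png

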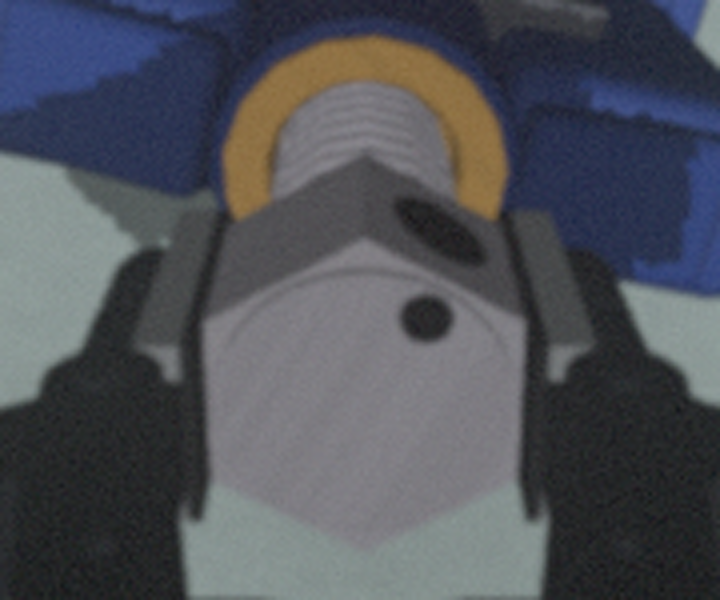

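The screw has dropped: the head is 3.9 mm lower, at about 53.1 mm, with the mark in place at (427,318) in the crop and the grip square. Now I'll turn it forward, following it down.

```bash
python3 -m inch '[0.3,0,0,0.001,0.05,0.3,0,0,0.001,0.12,0.3,0,0,0.0012,0.2,0.3,0,0,0.0013,0.28,0.3,0,0,0.0014,0.36,0.3,0,0,0.0015,0.44,0.3,0,0,0.0015,0.52,0.3,0,0,0.0016,0.6,0.3,0,0,0.0017,0.68,0.3,0,0,0.0018,0.76]'; python3 -m inch '[0.3,0,0,0.0001,0.08,0.3,0,0,0.0001,0.16,0.3,0,0,0.0002,0.24,0.3,0,0,0.0003,0.32,0.3,0,0,0.0004,0.4,0.3,0,0,0.0005,0.48,0.3,0,0,0.0005,0.56,0.3,0,0,0.0006,0.64,0.3,0,0,0.0007,0.72,0.3,0,0,0.0007,0.76]'
```

```text
time: 8.48
ee_pos: [0.6081, 0.1343, 0.1927]
ee_rot: [0.001, 0.451, 0.893, 0.001]
wrist_force: [-0.5, 2.6, 4.0]
gripper_width: 0.417
grasp_force: 33.0
time: 9.32
ee_pos: [0.6076, 0.1341, 0.192]
ee_rot: [0.0, 0.75, 0.662, 0.0]
wrist_force: [-2.8, 2.4, 4.7]
gripper_width: 0.415
grasp_force: 33.1
```

```bash
python3 -m inch '[0.3,0,0,0.0001,0.08,0.3,0,0,0.0001,0.16,0.3,0,0,0.0002,0.24,0.3,0,0,0.0003,0.32,0.3,0,0,0.0004,0.4,0.3,0,0,0.0005,0.48,0.3,0,0,0.0005,0.56,0.3,0,0,0.0006,0.64,0.3,0,0,0.0007,0.72,0.3,0,0,0.0008,0.8]'; python3 -m inch '[0.3,0,0,0.0001,0.08,0.3,0,0,0.0001,0.16,0.3,0,0,0.0002,0.24,0.3,0,0,0.0003,0.32,0.3,0,0,0.0004,0.4,0.3,0,0,0.0005,0.48,0.3,0,0,0.0005,0.56,0.3,0,0,0.0006,0.64,0.3,0,0,0.0007,0.72,0.3,0,0,0.0008,0.8]'; python3 -m inch '[0.3,0,0,0.0001,0.08,0.3,0,0,0.0001,0.16,0.3,0,0,0.0002,0.24,0.3,0,0,0.0003,0.32,0.3,0,0,0.0003,0.4,0.3,0,0,0.0003,0.4]'; python3 -c "
from rig import manip; print(manip.state()['joint_positions'])"
```

```text
time: 10.15
ee_pos: [0.6072, 0.1343, 0.1913]
ee_rot: [0.0, 0.948, 0.318, 0.0]
wrist_force: [-3.9, 2.4, 5.6]
gripper_width: 0.415
grasp_force: 33.4
time: 10.98
ee_pos: [0.6072, 0.1347, 0.1906]
ee_rot: [-0.0, 0.997, -0.076, 0.0]
wrist_force: [-4.3, 4.2, 5.0]
gripper_width: 0.416
grasp_force: 33.4
time: 11.48
ee_pos: [0.6071, 0.1347, 0.1902]
ee_rot: [-0.0, 0.962, -0.273, -0.0]
wrist_force: [-3.7, 2.9, 5.7]
gripper_width: 0.415
grasp_force: 33.3
[1.63389740e-01 1.45644590e-01 1.24449301e+00 5.84872020e-04
 1.75131555e+00 2.28737843e+00]
```

```bash
python3 -m inch '[0.6,0,0,-0.002,0,1,0,0,-0.002,0,1,0,0,-0.002,0,1,0,0,-0.002,0,1,0,0,-0.002,0,1,0,0,-0.002,0]'; python3 -m inch '[1,0,0,0,-0.11,1,0,0,0,-0.22,1,0,0,0,-0.33,1,0,0,0,-0.44,1,0,0,0,-0.55,1,0,0,0,-0.66,1,0,0,0,-0.77,1,0,0,0,-0.88,1,0,0,0,-0.99,1,0,0,0,-1.1]';  python3 -m inch '[1,0,0,0,-0.11,1,0,0,0,-0.22,1,0,0,0,-0.33,1,0,0,0,-0.44,1,0,0,0,-0.55,1,0,0,0,-0.66,1,0,0,0,-0.77,1,0,0,0,-0.88,1,0,0,0,-0.99,1,0,0,0,-1.1]';  python3 -m inch '[1,0,0,0,-0.11,1,0,0,0,-0.22,1,0,0,0,-0.33,1,0,0,0,-0.44,1,0,0,0,-0.55,1,0,0,0,-0.66,1,0,0,0,-0.77,1,0,0,0,-0.88,1,0,0,0,-0.94,1,0,0,0,-0.94]'; python3 - <<'E'
from h import *
c=snap('wrist','w5'); s=manip.state(); print(s['joint_positions'],s['ee_pos'],s['ee_rot'],s['wrist_force'])
P=cloud(c); r=np.hypot(P[...,0]-.607,P[...,1]-.134); q=P[(r<.03)&(P[...,2]>.21)&(P[...,2]<.24)]
print(len(q),q.mean(0),(q.min(0)+q.max(0))/2,np.median(q[:,2]))
cv2.imwrite('pics/w5c.png',cv2.resize(c['image'][190:340,230:410],None,fx=4,fy=4,interpolation=cv2.INTER_CUBIC)[:,:,::-1])
E
```

```text
time: 11.98
ee_pos: [0.6079, 0.1341, 0.1897]
ee_rot: [0.0, 0.963, -0.271, -0.0]
wrist_force: [-0.1, -0.7, 0.4]
gripper_width: 1.002
grasp_force: 0.0
time: 12.82
ee_pos: [0.6079, 0.1343, 0.1897]
ee_rot: [0.0, 0.961, 0.275, -0.0]
wrist_force: [-0.5, -0.9, 0.9]
gripper_width: 1.003
grasp_force: 0.0
time: 13.65
ee_pos: [0.6079, 0.1343, 0.1897]
ee_rot: [-0.0, 0.676, 0.737, -0.0]
wrist_force: [-0.8, 0.2, 0.2]
gripper_width: 0.998
grasp_force: 0.0
time: 14.48
ee_pos: [0.6079, 0.1343, 0.1897]
ee_rot: [-0.0, 0.271, 0.963, -0.0]
wrist_force: [-0.2, 0.3, -0.9]
gripper_width: 0.997
grasp_force: 0.0
[ 1.62926307e-01  1.47993684e-01  1.24277040e+00 -1.45971796e-04
  1.75116380e+00 -8.56637401e-01] [0.60791197 0.13433737 0.18969894] [-1.21262708e-04  2.72152620e-01  9.62254082e-01 -1.36181372e-04] [ 0.0516543   0.09825637 -0.86610909]
5668 [0.60327974 0.13741003 0.22110086] [0.60596462 0.13562268 0.21704938] 0.22185713218436806
```

View pics/w5c.png

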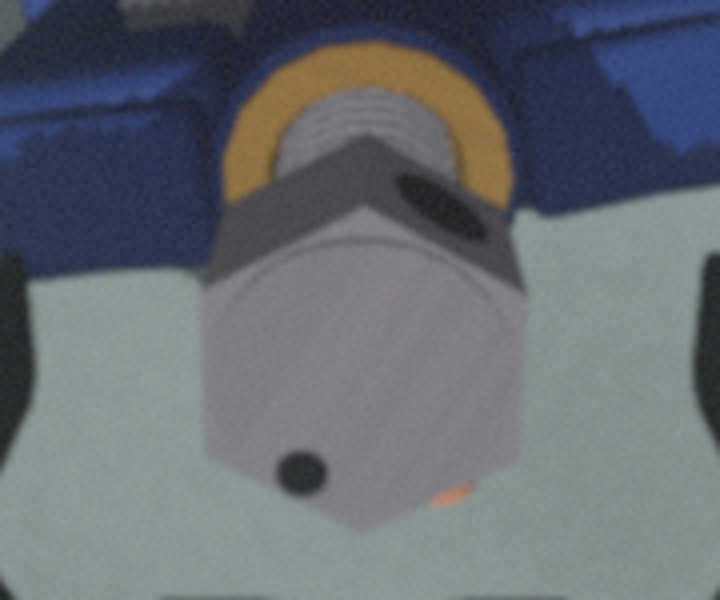

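The head at (365,370) is centred and square between the open fingers, with the mark at (302,473). I'll regrip and turn the remaining half turn.

```bash
python3 -m inch '[0.6,0,0,0,0,0.3,0,0,0,0,0.3,0,0,0,0,0.3,0,0,0,0,0.3,0,0,0,0,0.3,0,0,0.001,0]' 30; python3 -m inch '[0.3,0,0,0.0001,0.08,0.3,0,0,0.0001,0.16,0.3,0,0,0.0002,0.24,0.3,0,0,0.0003,0.32,0.3,0,0,0.0004,0.4,0.3,0,0,0.0005,0.48,0.3,0,0,0.0005,0.56,0.3,0,0,0.0006,0.64,0.3,0,0,0.0007,0.72,0.3,0,0,0.0008,0.8]'; python3 -m inch '[0.3,0,0,0.0001,0.08,0.3,0,0,0.0001,0.16,0.3,0,0,0.0002,0.24,0.3,0,0,0.0003,0.32,0.3,0,0,0.0004,0.4,0.3,0,0,0.0005,0.48,0.3,0,0,0.0005,0.56,0.3,0,0,0.0006,0.64,0.3,0,0,0.0007,0.72,0.3,0,0,0.0008,0.8]'
```

```text
time: 15.03
ee_pos: [0.608, 0.1344, 0.19]
ee_rot: [0.0, 0.272, 0.962, 0.0]
wrist_force: [-2.7, -0.7, 8.1]
gripper_width: 0.415
grasp_force: 32.8
time: 15.87
ee_pos: [0.6075, 0.1342, 0.1892]
ee_rot: [0.0, 0.626, 0.779, -0.0]
wrist_force: [-3.6, -1.4, 4.4]
gripper_width: 0.42
grasp_force: 32.4
time: 16.7
ee_pos: [0.6069, 0.1346, 0.1884]
ee_rot: [-0.001, 0.88, 0.474, -0.001]
wrist_force: [-5.5, -0.7, 5.5]
gripper_width: 0.415
grasp_force: 32.4
```

```bash
python3 -m inch '[0.3,0,0,0.0001,0.08,0.3,0,0,0.0001,0.16,0.3,0,0,0.0002,0.24,0.3,0,0,0.0003,0.32,0.3,0,0,0.0004,0.4,0.3,0,0,0.0005,0.48,0.3,0,0,0.0005,0.56,0.3,0,0,0.0006,0.64,0.3,0,0,0.0007,0.72,0.3,0,0,0.0008,0.8]'; python3 -m inch '[0.3,0,0,0.0001,0.08,0.3,0,0,0.0001,0.16,0.3,0,0,0.0002,0.24,0.3,0,0,0.0003,0.32,0.3,0,0,0.0004,0.4,0.3,0,0,0.0005,0.48,0.3,0,0,0.0005,0.56,0.3,0,0,0.0006,0.64,0.3,0,0,0.0007,0.72,0.3,0,0,0.0007,0.74]'; python3 -m inch '[0.3,0,0,0,0,0.3,0,0,0,0,0.3,0,0,0,0,0.3,0,0,0,0]'; python3 - <<'E'
from h import *
c=snap('wrist','w6'); s=manip.state(); print(s['joint_positions'],s['qvel'])
P=cloud(c); r=np.hypot(P[...,0]-.6075,P[...,1]-.134); q=P[(r<.016)&(P[...,2]>.2)&(P[...,2]<.24)]
print(len(q),q.mean(0),np.median(q[:,2])); A=np.c_[q[:,:2],np.ones(len(q))]; print(np.linalg.lstsq(A,q[:,2],rcond=None)[0])
cv2.imwrite('pics/w6c.png',cv2.resize(c['image'][190:340,230:410],None,fx=4,fy=4,interpolation=cv2.INTER_CUBIC)[:,:,::-1])
E
```

```text
time: 17.53
ee_pos: [0.6067, 0.1353, 0.1876]
ee_rot: [-0.001, 0.996, 0.094, -0.001]
wrist_force: [-5.9, 2.4, 6.3]
gripper_width: 0.416
grasp_force: 32.4
time: 18.37
ee_pos: [0.607, 0.1358, 0.1869]
ee_rot: [-0.001, 0.962, -0.272, -0.001]
wrist_force: [-4.8, 2.8, 4.9]
gripper_width: 0.414
grasp_force: 32.4
time: 18.7
ee_pos: [0.6069, 0.1357, 0.1868]
ee_rot: [-0.001, 0.963, -0.27, -0.001]
wrist_force: [-5.7, 3.1, 5.2]
gripper_width: 0.42
grasp_force: 32.5
[0.16407625 0.14656765 1.24937475 0.00237658 1.74649068 2.28229124] [ 0.00132487 -0.00036098 -0.00037645 -0.00064034  0.00027369  0.00043761]
3435 [0.60827045 0.13372522 0.21895352] 0.21896246897073252
[-0.0230706   0.01766902  0.23062389]
```

View pics/w6c.png

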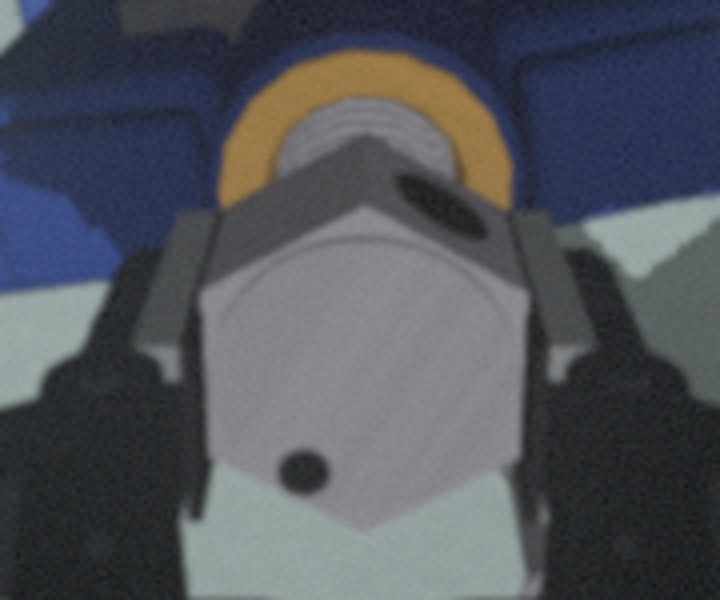

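The final picture shows the head gripped squarely, with the mark at (303,472). The measured head centre is about 46.5 to 47 mm above the boss, and the mark is back at the drop direction. I'm handing it in.

```bash
python3 -c "
from rig import manip; print(manip.sign_off())"
```

```text
the job is handed in; nothing more can be done
None
```

I handed the job in with no verdict shown: the screw dropped off the thread's start somewhere between 69° and 94° of backward turn, then went forward one full turn from about there. It is still gripped with about 32 N and held still, with the head about 46.5–47 mm above the boss.

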